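# Hold the deburring guard open for a brush change

### The job

Make the deburring spindle ready for a colleague to change its brush: turn the isolator handle anticlockwise to off, then squeeze the pads of the gate's far-end catch together until they are home, and after it those of the catch next to the hinge. Then pull the gate by its upright post past the detent and swing it wide, about square to the guard, and finish while still holding it there by the post, because its spring pulls it shut. Do not knock over or push around the fittings, tools and other things on the bench.

Things in the scene. Friction and masses are not known exactly. Their poses are not given: they have to be found in the camera images.
- isolator (a joint): angle of the isolator's handle, rad: 1.2 = on, 0 = off; it grows clockwise seen from above, so off is anticlockwise. Over-centre spring: about 0.25 N m holds it in either end position, and past the middle (0.6) it snaps on to the other end by itself
- isolator_grip (a point): centre of the black grip bar of the isolator, turning with it, on the vertical turning axis, 91 mm above the bench; x axis along the bar (towards its pointed end), z up. Bar 66 mm long, 16 mm wide, 34 mm tall, its underside 69 mm and its top 103 mm above the bench, on a grey box 100 x 100 x 55 mm
- far_catch (a joint): state of the far-end (farther from the hinge) catch, m: how far each pad has been squeezed inwards, 0 = latched, 0.009 = fully squeezed (stop). Both pads and a small pin between them (8 mm diameter, top 175 mm above the bench, sinking 9 mm) are geared together and move equally; friction of about 8 N in all holds them wherever they are left, so the catch stays released when let go. Its two barbs clear the gate's lugs at 0.005
- far_catch_mid (a point): fixed point midway between the two pads of the far-end (farther from the hinge) catch, 172 mm above the bench, the pads' mid-height; x axis into the guard (square to the closed gate, away from the robot), y axis along the closed gate towards the hinge, z up. Squeeze along y
- far_pad_left: pad of the far-end (farther from the hinge) catch on the side towards the hinge: dark upright steel plate 30 (x) x 8 (y) x 38 (z) mm with ribs on its outer face, origin at its centre, axes as the catch point; its lower edge 3 mm above the guard's top face, which is 150 mm above the bench
- far_pad_right: the opposite pad of the far-end (farther from the hinge) catch, a mirror image. Over their outer faces the two pads measure 56 mm when latched, 38 mm when squeezed home. The upright steel lugs of the gate, 14 mm thick and up to 178 mm above the bench, stand 45 mm in front of the catch point, 29 to 37 mm either side of it
- near_catch (a joint): state of the hinge-side (nearer the hinge) catch, m: how far each pad has been squeezed inwards, 0 = latched, 0.009 = fully squeezed (stop). Both pads and a small pin between them (8 mm diameter, top 175 mm above the bench, sinking 9 mm) are geared together and move equally; friction of about 8 N in all holds them wherever they are left, so the catch stays released when let go. Its two barbs clear the gate's lugs at 0.005
- near_catch_mid (a point): fixed point midway between the two pads of the hinge-side (nearer the hinge) catch, 172 mm above the bench, the pads' mid-height; x axis into the guard (square to the closed gate, away from the robot), y axis along the closed gate towards the hinge, z up. Squeeze along y
- near_pad_left: pad of the hinge-side (nearer the hinge) catch on the side towards the hinge: dark upright steel plate 30 (x) x 8 (y) x 38 (z) mm with ribs on its outer face, origin at its centre, axes as the catch point; its lower edge 3 mm above the guard's top face, which is 150 mm above the bench
- near_pad_right: the opposite pad of the hinge-side (nearer the hinge) catch, a mirror image. Over their outer faces the two pads measure 56 mm when latched, 38 mm when squeezed home. The upright steel lugs of the gate, 14 mm thick and up to 178 mm above the bench, stand 45 mm in front of the catch point, 29 to 37 mm either side of it
- gate (a joint): opening angle of the barred gate, rad: 0 = shut, grows as its free end swings out towards the robot (clockwise seen from above), stop at 1.7. A spring pulls it shut all the way (about 0.2 N m at 0, 0.6 N m at 1.5). A sprung detent at about 0.65 must be overcome: it resists between about 0.38 and 0.65 (up to about 1 N m in all, 7 N at the post) and then pushes the gate on until about 0.9. Let go beyond it, the gate swings back and comes to rest against the detent at 0.8 to 0.9
- gate_hinge (a point): fixed point on the gate's vertical hinge axis, 150 mm above the bench (the height of the gate's top edge); axes as the catch points: the shut gate extends 260 mm from here along -y and is 14 mm thick
- pull_post: round upright steel post on the gate for pulling it, a sleeve that turns freely on its own axis, 18 mm diameter, top 205 mm above the bench, free to grip from 160 mm up. Origin on the post's axis at 150 mm height; with the gate shut it lies 45 mm towards the robot (-x) and 150 mm from the hinge (-y) in the axes of the hinge point, and it is carried round with the gate (the gate's face is 38 mm behind the post's axis)
- fitting_a: first brass fitting, 34 mm diameter, 34 mm tall, standing low in front of the guard where the gate (bottom edge 60 mm up) swings over it; bystander, leave it alone; origin: centre of its underside
- fitting_b: second brass fitting, same size, also standing below the gate's sweep; bystander, leave it alone; origin: centre of its underside
- screwdriver: screwdriver lying on the bench; bystander, leave it alone; origin: under the middle of it
- wrench: flat wrench lying on the bench; bystander, leave it alone; origin: under the middle of it
- oil_bottle: white oil bottle, 60 mm diameter, 150 mm tall; bystander, leave it alone; origin: at its underside
- cup: steel mug, 74 mm wide, 85 mm tall; bystander, leave it alone; origin: at its underside
- carton: cardboard carton 90 x 70 x 60 mm; bystander, leave it alone; origin: at its underside
Not all that is in view belongs to the job. What is shaped like the part that bears isolator but red is not meant.

How it is judged:
By the outcome, as a careful person would: the job done as asked, in the order asked, and still so for the second after the job is handed in, while the arm keeps its last pose, push and grip.
It also fails if it takes over 72 s, if anything falls off the work surface, if the arm or the gripper's body presses on something with over 40 N, if the wrist force passes 120 N, or if a joint passes its speed limit or range.

### The arm

A 6-joint arm with a two-finger parallel gripper is mounted at the origin on the work surface. World frame = base frame: x ahead of the robot, y to its left, z up, the work surface at z = 0. Lengths are in mm, angles in rad, forces in N, time in s.
With the tool pointing down it reaches from about 400 to 925 mm from the base axis. Payload 3.4 kg.
Tool frame: the origin (TCP) lies at the centre of the arm's flange, where the gripper is bolted on; the fingertips stand 173 mm ahead of it and the grasp point (between the pads) lies 155 mm ahead of it; y points along the fingers, x is the direction in which the jaws open and shut, and the axes are right-handed (so a half turn about y gives the same grasp; the last joint's range is limited). The gripper opens to 85 mm and grips with 20 to 120 N. Pads are 22 mm wide; open, the fingers measure 114 mm over their backs; the gripper's body (76 mm by 85 mm) begins 54 mm behind the grasp point. The pads swing forward as they close: fully open they stand 13 mm farther back than shut.
Start: joints at [1.27, 0.307, 1.506, -0, 1.328, -0.073], TCP at [129.319, 560.276, 404.705] pointing down, gripper open.
Joint ranges: [-3.12, 3.12], [-1.05, 2.28], [0.14, 2.33], [-1.42, 4.57], [0.1, 2.73], [-2.68, 2.68]. Speed limits (rad/s): [2.57, 2.57, 3.14, 3.14, 3.14, 3.14].

### API

Orientations are given as a unit quaternion [x, y, z, w].
In Python, from workcell import arm gives the robot as it stands.
- The arm moves only by the shell command python3 -m creep 'ROWS' [FORCE]. ROWS is JSON, one flat list of numbers, 5 for each row, row after row: the closure, from -1 (fully open) to 1 (shut), then the shift along the tool's x, y, z in mm, then the turn about the tool's y in degrees. A call has 1 to 8 rows; each row is the pose to reach, as a shift and turn from the pose commanded when the call began, along the tool's axes at that moment; what a row does not reach only later rows make up. A row lasts 1/10 s, in which the tool goes at most 50 mm and 8.59 degrees, less where a joint would pass 70% of its speed; a pose out of reach is approached as far as the arm can. A call with a gripper value outside its range is refused whole. The fingers move at their own pace and stop on an object; FORCE is the grip in N (left out, the last holds). Time passes only in rows, so rows that repeat a pose let the fingers close. It gives the time, the measured TCP pose, the force and the opening at its end, in the units of the state.
- arm.state(): the state, without advancing time (a new reading comes with each control period).
- arm.read_camera(name): name is "scene" or "top" or "wrist"; returns the picture (400x640x3 uint8, red, green, blue); there is no depth.
- arm.camera_info(name): a dict with "mtx" (3x3 intrinsics, pixels), "k1" (the pictures are not rectified: a ray, as slopes to the right and down, at radius r is drawn at 1 + k1 r^2 times it, then the intrinsics apply), "origin" and "attitude" of the camera in the world; the wrist camera has in their place "tool_from_camera" (4x4, takes a point from camera to tool coordinates, whose origin is the TCP and whose axes are the tool frame's). Camera axes: x right, y up, looking along -z (the intrinsics and any distortion apply to the point x, -y, -z); pixel columns grow to the right and rows downward; lengths in mm; the calibration is good to about 2 mm. A picture is of the moment at which its call begins: read the wrist's pose just before it. camera_info takes no time and is no camera call.
- arm.hand_in(): hands the job in, once; it reports no verdict.
The state is a dict: "time_s": time; "q": joint angles; "joint_velocities": joint speeds; "effort": joint torques, N m; "ee_pos": TCP position; "tcp_rot": TCP orientation; "wrist_force": force on the tool from outside, world axes, zero at the start; "torque": the same for the moment, N m; "finger_gap": opening from 0.0 (shut) to 1.0 (fully open).
Only numpy, scipy, OpenCV 4.12 (cv2) and the standard library are available. Lean on these libraries where they do the work, as an engineer would, in place of code of your own. Each camera call takes 0.05 s, during which the arm holds its last target.

## Working session

There is one attempt and no reset: what is moved stays moved. The work goes in short steps, Python scripts to look and compute and a shell command to move; the robot and the scene stay as the last step left them, time stands still between calls to the robot, and variables do not carry over. Pictures are saved under pics/ and viewed, and the job is handed in when it is done.

```bash
mkdir -p pics; ls
python3 - <<'E'
from workcell import arm
import cv2,json
s=arm.state(); print(s)
for n in ["scene","top","wrist"]:
    im=arm.read_camera(n); cv2.imwrite(f"pics/{n}0.png",im[:,:,::-1]); print(n,arm.camera_info(n))
E
```

```text
pics
{'time_s': 0.0, 'q': array([ 1.27052341e+00,  3.07599147e-01,  1.50771423e+00, -2.93466206e-05,
        1.32839664e+00, -7.34744344e-02]), 'joint_velocities': array([ 0.00091716, -0.0003223 , -0.00185214, -0.00042591,  0.00034834,
        0.00043933]), 'effort': array([ 1.08160581e-03, -4.57552350e+01, -2.51921779e+01,  3.23183758e-04,
        1.32838488e-02, -1.05601245e-05]), 'ee_pos': array([129.20410752, 559.9324594 , 403.75027808]), 'tcp_rot': array([ 0.55379501,  0.43959933, -0.44082493, -0.55293481]), 'wrist_force': array([-0.09858031, -0.10756709, -0.72183245]), 'torque': array([0.05346721, 0.01163072, 0.0027876 ]), 'finger_gap': 1.0012005657343714}
scene {'mtx': array([[469.28396816,   0.        , 315.5929605 ],
       [  0.        , 469.28396816, 207.64856351],
       [  0.        ,   0.        ,   1.        ]]), 'k1': 0.004321940005161457, 'origin': array([1211.69043641,  987.09249545,  926.80580845]), 'attitude': array([0.14442424, 0.44666705, 0.8411746 , 0.26843153])}
top {'mtx': array([[423.90387653,   0.        , 314.65696475],
       [  0.        , 423.90387653, 197.69863265],
       [  0.        ,   0.        ,   1.        ]]), 'k1': -0.03838652973931661, 'origin': array([ 303.80092159,   -5.68903448, 1278.23872871]), 'attitude': array([ 0.06660241, -0.05360805, -0.7043252 ,  0.70471009])}
wrist {'mtx': array([[312.72332633,   0.        , 322.00015446],
       [  0.        , 312.72332633, 197.72021906],
       [  0.        ,   0.        ,   1.        ]]), 'k1': 0.0012366765065600278, 'tool_from_camera': array([[ 9.99999165e-01,  5.65864598e-04, -1.16164367e-03,
        -1.00300634e-01],
       [-1.27308512e-03,  2.77659634e-01, -9.60678670e-01,
         3.04633289e+01],
       [-2.21072493e-04,  9.60679347e-01,  2.77660122e-01,
         7.07340875e+01],
       [ 0.00000000e+00,  0.00000000e+00,  0.00000000e+00,
         1.00000000e+00]])}
```

View pics/scene0.png

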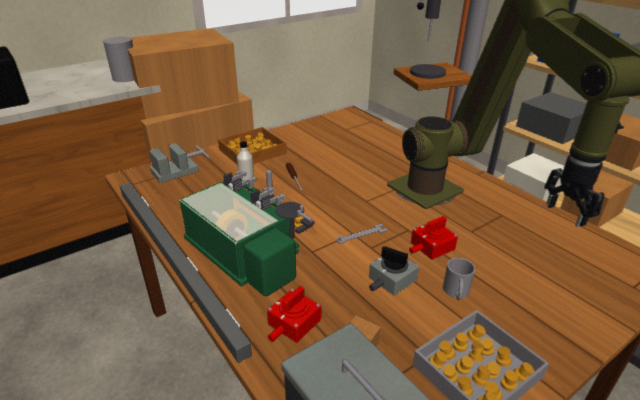

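View pics/top0.png

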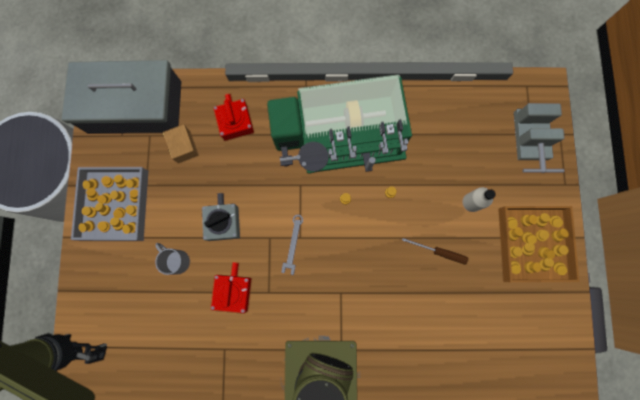

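View pics/wrist0.png

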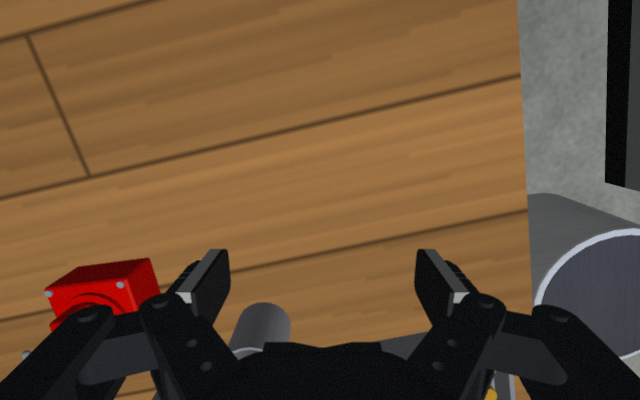

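```bash
cat > h.py <<'E'
import numpy as np,cv2,json
from scipy.spatial.transform import Rotation as R
from workcell import arm
def cam(name,st=None):
    c=arm.camera_info(name)
    if name=="wrist":
        st=st or arm.state(); T=np.array(c["tool_from_camera"]); Rt=R.from_quat(st["tcp_rot"]).as_matrix()
        return c["mtx"],c["k1"],Rt@T[:3,3]+np.array(st["ee_pos"]),Rt@T[:3,:3]
    return c["mtx"],c["k1"],np.array(c["origin"]),R.from_quat(c["attitude"]).as_matrix()
def proj(C,P):
    K,k,o,A=C; p=(np.atleast_2d(P)-o)@A; u=p[:,0]/-p[:,2]; v=-p[:,1]/-p[:,2]; f=1+k*(u*u+v*v)
    return np.c_[K[0,0]*u*f+K[0,2],K[1,1]*v*f+K[1,2]]
def ray(C,px):
    K,k,o,A=C; d=((np.array(px)-K[[0,1],[2,2]])/[K[0,0],K[1,1]]); s=d.copy()
    for _ in range(20): s=d/(1+k*(s@s))
    return o,A@np.array([s[0],-s[1],-1.])
def atz(C,px,z):
    o,d=ray(C,px); return o+d*(z-o[2])/d[2]
def tri(obs):
    M=np.zeros((3,3));b=np.zeros(3)
    for C,px in obs:
        o,d=ray(C,px); d=d/np.linalg.norm(d); Q=np.eye(3)-np.outer(d,d); M+=Q;b+=Q@o
    return np.linalg.solve(M,b)
def toolshift(target_tcp,st=None):
    st=st or arm.state(); return R.from_quat(st["tcp_rot"]).inv().apply(np.array(target_tcp)-st["ee_pos"])
def crop(name,x0,y0,w,h,s,out,im=None):
    im=arm.read_camera(name) if im is None else im
    cv2.imwrite(out,cv2.resize(im[y0:y0+h,x0:x0+w,::-1],None,fx=s,fy=s,interpolation=cv2.INTER_CUBIC))
E
python3 - <<'E'
import cv2
from h import *
t=cv2.imread('pics/top0.png')[:,:,::-1]; s=cv2.imread('pics/scene0.png')[:,:,::-1]
crop('',255,65,165,115,4.8,'pics/t_guard.png',t)
crop('',175,140,140,130,4.5,'pics/s_guard.png',s)
crop('',190,180,60,70,8,'pics/t_iso.png',t)
crop('',350,230,90,70,8,'pics/s_iso.png',s)
print(R.from_quat(arm.state()["tcp_rot"]).as_matrix().round(3))
E
```

```text
[[ 0.225 -0.    -0.974]
 [ 0.974 -0.002  0.225]
 [-0.002 -1.     0.   ]]
```

View pics/t_guard.png

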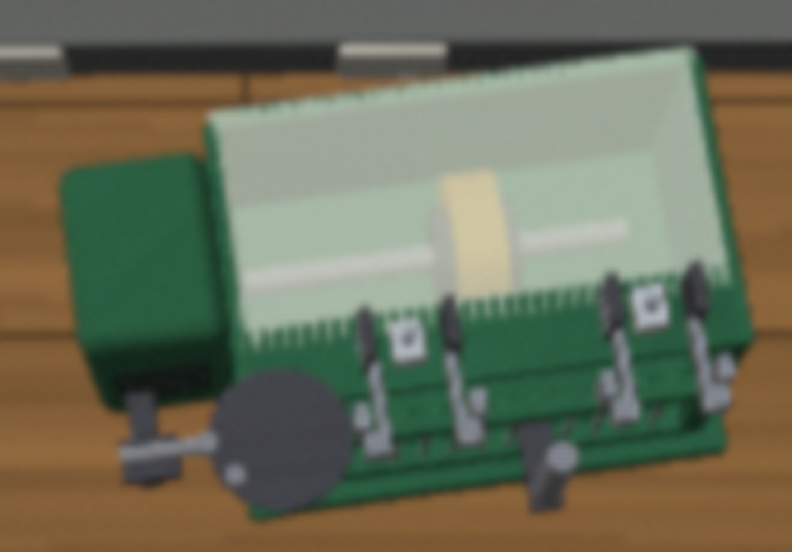

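View pics/s_guard.png

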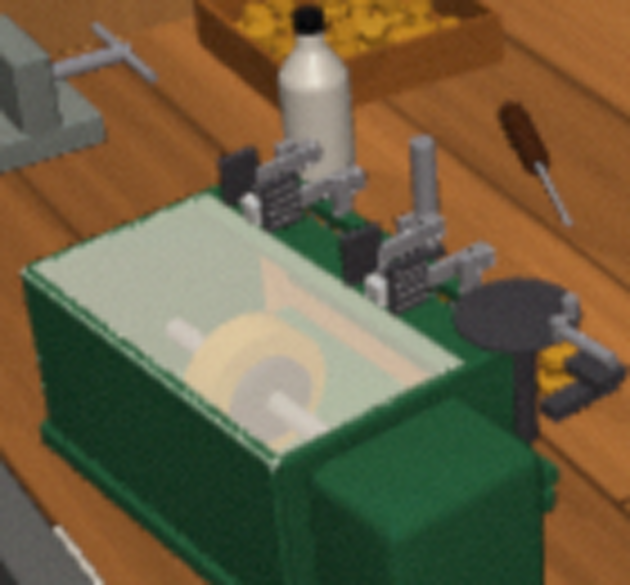

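View pics/t_iso.png

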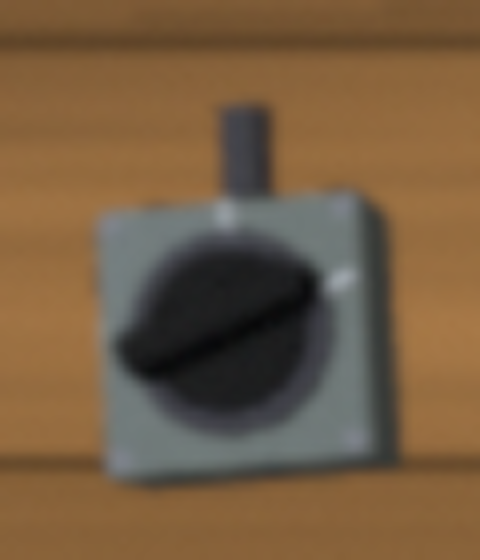

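View pics/s_iso.png

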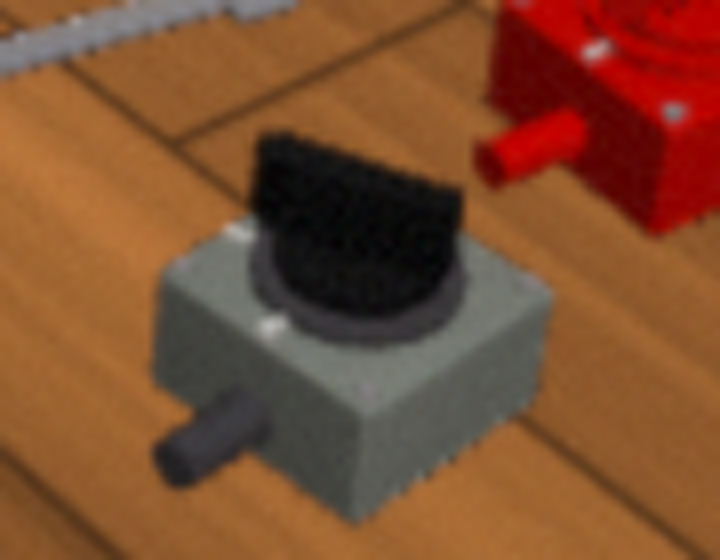

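Run:
```python
from h import *
T=cam('top');S=cam('scene')
g=lambda x,y:(255+x/4.8-.4,65+y/4.8-.4); sg=lambda x,y:(175+x/4.5-.4,140+y/4.5-.4)
i=lambda x,y:(190+x/8-.4,180+y/8-.4); si=lambda x,y:(350+x/8-.4,230+y/8-.4)
print('farpin',atz(T,g(650,307),175)); print('nearpin',atz(T,g(407,340),175)); print('post',atz(T,g(564,457),205),atz(S,sg(424,143),205))
for n,p in dict(fr=(695,272),fl=(611,285),nr=(448,303),nl=(365,315)).items(): print(n,atz(T,g(*p),190))
for n,p in dict(fr=(238,158),fl=(278,182),nr=(361,232),nl=(408,260)).items(): print('S',n,atz(S,sg(*p),188))
a=atz(T,i(130,352),103);b=atz(T,i(318,282),103);print('iso',a,b,(a+b)/2,np.degrees(np.arctan2(*(b-a)[1::-1])))
a=atz(S,si(460,195),103);b=atz(S,si(265,138),103);print('isoS',a,b,(a+b)/2,np.degrees(np.arctan2(*(b-a)[1::-1])))
print('disc',tri([(T,g(282,440)),(S,sg(520,318))]),tri([(T,g(213,440)),(S,sg(570,308))]))
print('bottle top',tri([(T,(490,195)),(S,(244,145))]))
print('cover back corners',tri([(T,g(695,48)),(S,sg(25,270))]))
```

```text
farpin [ 683.65255671 -189.33098555  175.        ]
nearpin [664.53261848 -51.80175159 175.        ]
post [ 588.29419988 -135.17869783  205.        ] [ 590.31789069 -130.31686307  205.        ]
fr [ 698.93485742 -212.6224091   190.        ]
fl [ 691.39635436 -165.43878626  190.        ]
nr [681.10697724 -74.24206389 190.        ]
nl [674.25738368 -27.86895581 190.        ]
S fr [ 692.4607822  -213.06485195  188.        ]
S fl [ 684.9827721  -167.69327526  188.        ]
S nr [670.42737835 -78.42453883 188.        ]
S nl [662.45851764 -31.04342122 188.        ]
iso [432.40903284 321.30074037 103.        ] [457.17359197 255.77299834 103.        ] [444.7913124  288.53686936 103.        ] -69.29717767783643
isoS [427.50352984 323.85185751 103.        ] [461.03010454 262.11137252 103.        ] [444.26681719 292.98161501 103.        ] -61.49697088819023
disc [611.91232704  19.88157879 151.41561657] [602.42990911  59.64073736 178.15985976]
bottle top [ 505.8944617  -462.68565824  136.99237351]
cover back corners [ 851.70722763 -224.26356448  149.36813492]
```

Run:
```python
from h import *
print(toolshift([444,290,390]))
for p in [(444,290)]: print(R.from_quat(arm.state()["tcp_rot"]).as_matrix().round(3))
```

```text
[-192.28787535   14.2522423  -367.42117912]
[[ 0.225 -0.    -0.974]
 [ 0.974 -0.002  0.225]
 [-0.002 -1.     0.   ]]
```

Things that could be mistaken for the isolator: the red handle boxes at top-image (232,290) and (233,118). The grey box with the black handle at (220,221) is the one meant, confirmed in the close crop (grey box, black bar, on/off marks). Of the catches, the far one is at (390,128) and the hinge-side one at (340,135). The hinge is at the dark disc, (313,157).

```bash
python3 -m creep '[-1,-46,4,-88,7, -1,-92,7,-176,14, -1,-138,10,-264,21, -1,-170,14,-320,28, -1,-192,14,-367,35, -1,-192,14,-367,43, -1,-192,14,-367,53, -1,-192,14,-367,53]' 30
python3 - <<'E'
from h import *
s=arm.state(); im=arm.read_camera('wrist'); cv2.imwrite('pics/w1.png',im[:,:,::-1]); print(s["ee_pos"],s["q"],R.from_quat(s["tcp_rot"]).as_matrix().round(3))
C=cam('wrist',s); print(proj(C,[[444,290,103],[444,290,69]]))
E
```

```text
time_s: 0.95
ee_pos: [433.9, 298.4, 391.0]
tcp_rot: [-0.692, -0.146, 0.146, 0.692]
wrist_force: [0.3, 0.7, 0.1]
finger_gap: 0.999
[433.91046387 298.37525552 391.01978671] [5.22098374e-01 2.50989365e-01 1.62579833e+00 1.74590754e-04
 1.26489165e+00 1.06840834e-01] [[ 0.915 -0.    -0.403]
 [ 0.403  0.     0.915]
 [-0.    -1.     0.   ]]
[[328.89570994 206.81058205]
 [328.12586512 196.12658609]]
```

View pics/w1.png

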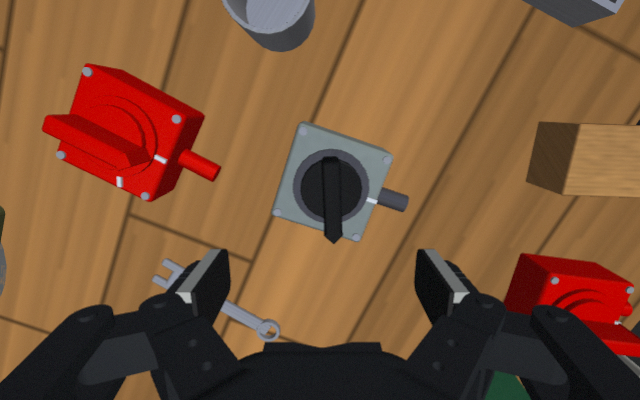

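Run:
```python
from h import *
s=arm.state();C=cam('wrist',s)
im=cv2.imread('pics/w1.png')[:,:,::-1]; crop('',260,110,150,150,4,'pics/w1c.png',im)
a=atz(C,(331,159),103);b=atz(C,(334,242),103);print(a,b,(a+b)/2,np.linalg.norm(a-b),np.degrees(np.arctan2(*(b-a)[1::-1])))
```

```text
[436.02739141 323.15944216 103.        ] [468.97477627 256.09635977 103.        ] [452.50108384 289.62790097 103.        ] 74.71938964513605 -63.83560047652562
```

View pics/w1c.png

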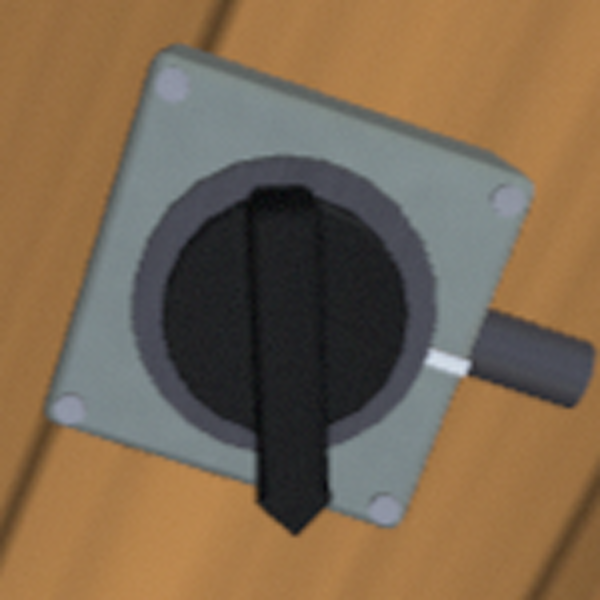

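Run:
```python
from h import *
s=arm.state();C=cam('wrist',s)
f=lambda x,y:(260+x/4-.4,110+y/4-.4)
a=atz(C,f(286,210),103);b=atz(C,f(294,535),103);c=atz(C,f(293,500),103);print(a,b,c,(a+b)/2,np.linalg.norm(a-b),np.linalg.norm(a-c),np.degrees(np.arctan2(*(b-a)[1::-1])))
print('dial',atz(C,f(285,311),69),'ring',atz(C,f(285,303),58))
sc=[f(172,84),f(508,200),f(385,510),f(68,408)]; P=[atz(C,p,56) for p in sc]; print(np.mean(P,0), [np.linalg.norm(P[i]-P[i-1]) for i in range(4)],np.degrees(np.arctan2(*(P[1]-P[0])[1::-1])))
g=(a+b)/2
```

```text
[437.15898939 320.83355406 103.        ] [468.77625931 254.57574074 103.        ] [465.10195175 262.20454931 103.        ] [452.96762435 287.7046474  103.        ] 73.41491390256245 64.94743523075552 -64.49019872981542
dial [450.37525445 293.40411247  69.        ] ring [451.01873337 292.81453224  58.        ]
[451.32531359 291.2565237   56.        ] [np.float64(86.18763540577574), np.float64(86.34124334524725), np.float64(86.61663421449573), np.float64(87.01805876826009)] 4.812863203004145
```

```bash
python3 -m creep '[-1,0,0,0,0,-1,0,0,0,0]'
python3 - <<'E'
from h import *
s=arm.state(); im=arm.read_camera('wrist'); C=cam('wrist',s);print(s["ee_pos"],s["joint_velocities"].round(4))
crop('',260,110,150,150,4,'pics/w2c.png',im)
M=R.from_quat(s["tcp_rot"]).as_matrix(); print(np.degrees(np.arctan2(M[1,0],M[0,0])))
E
```

```text
time_s: 1.2
ee_pos: [432.7, 299.7, 390.7]
tcp_rot: [-0.692, -0.146, 0.147, 0.692]
wrist_force: [-0.2, -0.1, 0.3]
finger_gap: 1.0
[432.66800053 299.73860891 390.72073942] [ 0.0352 -0.0077  0.0047 -0.0004  0.0021 -0.0003]
23.936131433207063
```

View pics/w2c.png

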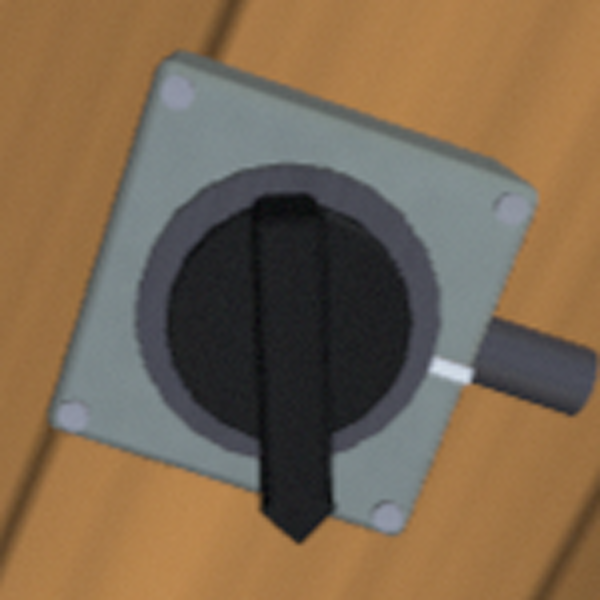

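Run:
```python
from h import *
s=arm.state();C=cam('wrist',s);print(s["ee_pos"])
f=lambda x,y:(260+x/4-.4,110+y/4-.4)
a=atz(C,f(291,217),103);c=atz(C,f(297,508),103);print((a+c)/2,np.degrees(np.arctan2(*(c-a)[1::-1])))
print('dial',atz(C,f(290,319),69),'ring',atz(C,f(289,310),58))
P=[atz(C,f(*p),56) for p in [(178,92),(512,208),(387,518),(73,416)]]; print(np.mean(P,0))
g=(np.mean(P,0)+(a+c)/2)/2; print(g,toolshift([450.5,291,300]),toolshift([450.5,291,247]))
```

```text
[432.11855216 300.29349425 390.8616558 ]
[443.21464911 297.86214933 103.        ] -64.29521982524342
dial [442.55858153 299.69332862  69.        ] ring [442.85926655 299.24775684  58.        ]
[443.28440095 297.50321544  56.        ]
[443.24952503 297.68268238  79.5       ] [ 13.1139131   90.83812476 -16.01710113] [ 13.17702783 143.83808059 -16.04354017]
```

```bash
cat >> h.py <<'E'
def shot(out=None):
    s=arm.state(); im=arm.read_camera('wrist')
    if out: cv2.imwrite(out,im[:,:,::-1])
    M=R.from_quat(s["tcp_rot"]).as_matrix()
    print("pos",s["ee_pos"].round(1),"yaw",np.degrees(np.arctan2(M[1,0],M[0,0])).round(1),"F",s["wrist_force"].round(1),"gap",round(s["finger_gap"],3),"v",np.abs(s["joint_velocities"]).max().round(3),"t",round(s["time_s"],2))
    np.savez('last.npz',ee_pos=s["ee_pos"],tcp_rot=s["tcp_rot"]); return s,im,cam('wrist',s)
def last():
    return cam('wrist',dict(np.load('last.npz')))
E
python3 - <<'E'
from h import *
print(toolshift([443.5,297,330]))
E
python3 -m creep '[-1,9,30,-7,0,-1,9,60,-7,-1,-1,9,60,-7,-2,-1,9,60,-7,-2,-1,9,60,-7,-2]'
python3 - <<'E'
from h import *
s,im,C=shot()
crop('',200,100,240,240,2.5,'pics/w3.png',im)
E
```

```text
[ 9.12721553 60.84701021 -7.67208523]
time_s: 1.75
ee_pos: [443.7, 298.4, 332.6]
tcp_rot: [-0.689, -0.16, 0.159, 0.689]
wrist_force: [0.3, -0.2, 0.0]
finger_gap: 0.996
pos [443.7 298.4 332.6] yaw 26.1 F [ 0.3 -0.2  0. ] gap 0.996 v 0.009 t 1.75
```

View pics/w3.png

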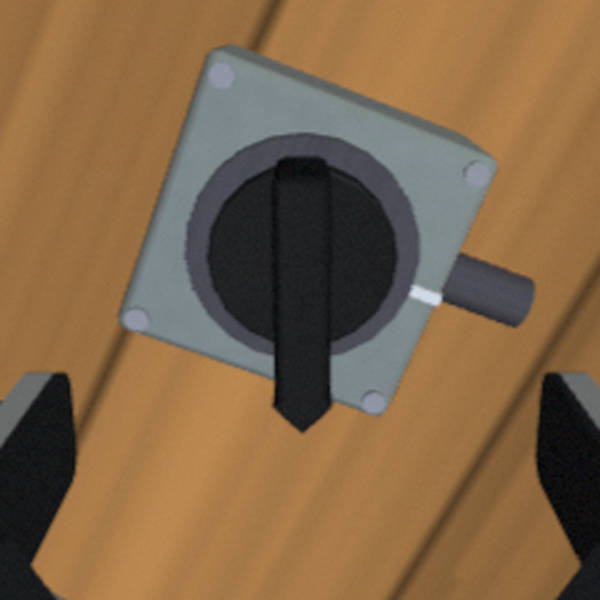

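Run:
```python
from h import *
C=last()
f=lambda x,y:(200+x/2.5-.3,100+y/2.5-.3)
a=atz(C,f(302,182),103);c=atz(C,f(302,405),103);print((a+c)/2,np.linalg.norm(a-c),np.degrees(np.arctan2(*(c-a)[1::-1])))
print('dial',atz(C,f(302,255),69),'ring',atz(C,f(302,245),58))
P=[atz(C,f(*p),56) for p in [(221,75),(476,174),(374,402),(136,319)]]; print(np.mean(P,0))
print(toolshift([442.5,298,247]))
```

```text
[443.84864053 296.62242856 103.        ] 63.85506904868406 -64.00075781873849
dial [442.95539741 298.3361538   69.        ] ring [442.90658699 298.39815724  58.        ]
[443.61601386 296.82357272  56.        ]
[-1.60913437 85.80104811  0.39782388]
```

```bash
python3 -m creep '[-1,-1,40,1,0,-1,-1,75,1,0,-1,-1,85,1,0,0.2,-1,85,1,0,1,-1,85,1,0,1,-1,85,1,0,1,-1,85,1,0,1,-1,85,1,0]' 40;  python3 -m creep '[1,0,0,0,0,1,0,0,0,0]'; python3 -c "
from h import *
s,im,C=shot('pics/w4.png')"
```

```text
time_s: 2.6
ee_pos: [442.8, 297.9, 247.5]
tcp_rot: [-0.689, -0.16, 0.158, 0.689]
wrist_force: [-1.1, -0.4, 3.8]
finger_gap: 0.179
time_s: 2.8
ee_pos: [442.8, 297.9, 247.4]
tcp_rot: [-0.689, -0.16, 0.158, 0.689]
wrist_force: [-0.5, -0.5, 5.5]
finger_gap: 0.182
pos [442.8 297.9 247.4] yaw 26.0 F [-0.5 -0.5  5.5] gap 0.182 v 0.002 t 2.8
```

View pics/w4.png

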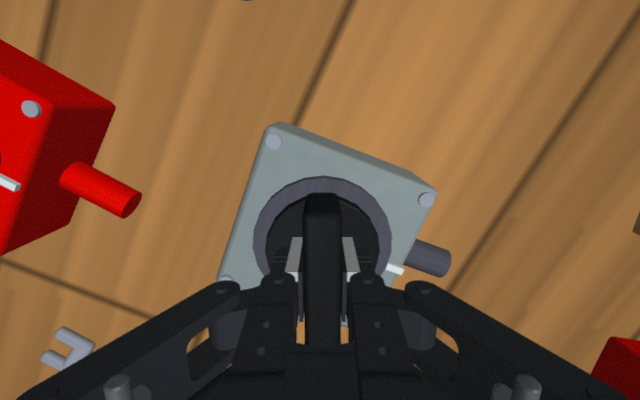

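The pads straddle the black bar at (322,240). Now turning it anticlockwise.

```bash
python3 -m creep '[1,0,-1,0,-8,1,0,-1,0,-16,1,0,-1,0,-24,1,0,-1,0,-32,1,0,-1,0,-40,1,0,-1,0,-48,1,0,-1,0,-56,1,0,-1,0,-63]';  python3 -m creep '[1,0,0,0,-5,1,0,0,0,-6,1,0,0,0,-6,1,0,0,0,-6]'; python3 -c "
from h import *
s,im,C=shot('pics/w5.png');print(s['torque'])"
```

```text
time_s: 3.65
ee_pos: [442.3, 297.0, 247.5]
tcp_rot: [0.503, 0.497, -0.498, -0.503]
wrist_force: [-0.7, -3.0, 1.5]
finger_gap: 0.184
time_s: 4.05
ee_pos: [442.3, 297.0, 247.5]
tcp_rot: [-0.478, -0.52, 0.522, 0.478]
wrist_force: [-0.7, -4.4, 3.6]
finger_gap: 0.178
pos [442.3 297.  247.5] yaw 94.9 F [-0.7 -4.4  3.6] gap 0.178 v 0.002 t 4.05
[-1.06819081 -0.05300232  0.01375045]
```

View pics/w5.png

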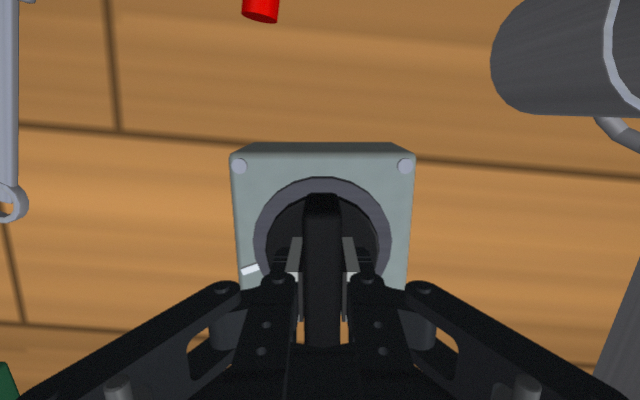

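Handle is square to the box, so off. Releasing and rising.

```bash
python3 -m creep '[-1,0,0,0,0,-1,0,0,0,0,-1,0,-30,0,0,-1,0,-80,0,0,-1,0,-130,0,0,-1,0,-160,0,0,-1,0,-160,0,0]'
python3 - <<'E'
from h import *
shot('pics/w6.png')
print(toolshift([680,-185,410])); im=arm.read_camera('top'); crop('',190,180,60,70,8,'pics/t_iso2.png',im)
E
```

```text
time_s: 4.8
ee_pos: [444.0, 299.1, 412.8]
tcp_rot: [0.479, 0.525, -0.517, -0.477]
wrist_force: [0.7, 0.1, -0.0]
finger_gap: 0.997
pos [444.  299.1 412.8] yaw 95.0 F [ 0.7  0.1 -0. ] gap 0.997 v 0.09 t 4.8
[-502.30899495   -0.57891044 -193.92248604]
```

View pics/w6.png

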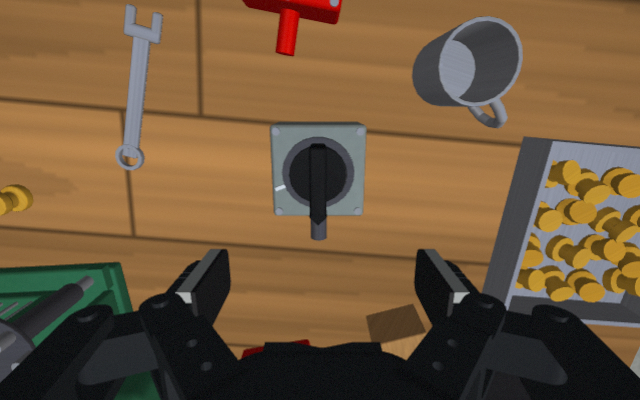

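Wrist view: bar points to the off mark, square with the box (318,185). Moving to above the far catch.

```bash
python3 -m creep '[-1,-45,0,-17,0,-1,-90,0,-35,0,-1,-135,0,-52,0,-1,-180,0,-70,0,-1,-225,0,-87,0,-1,-270,0,-104,-1,-1,-315,0,-122,-2,-1,-360,0,-139,-3]'; python3 -m creep '[-1,-45,0,-15,0,-1,-90,0,-30,0,-1,-140,0,-55,0,-1,-142,0,-55,0,-1,-142,0,-55,0,-1,-142,0,-55,0]'
python3 - <<'E'
from h import *
shot('pics/w7.png')
E
```

```text
time_s: 5.7
ee_pos: [612.6, -50.4, 404.5]
tcp_rot: [-0.462, -0.533, 0.534, 0.465]
wrist_force: [0.1, 1.2, 0.3]
finger_gap: 1.002
time_s: 6.3
ee_pos: [686.0, -180.8, 405.0]
tcp_rot: [-0.462, -0.533, 0.534, 0.465]
wrist_force: [-0.4, -0.2, 0.7]
finger_gap: 1.004
pos [ 686.  -180.8  405. ] yaw 98.0 F [-0.4 -0.2  0.7] gap 1.004 v 0.027 t 6.3
```

View pics/w7.png

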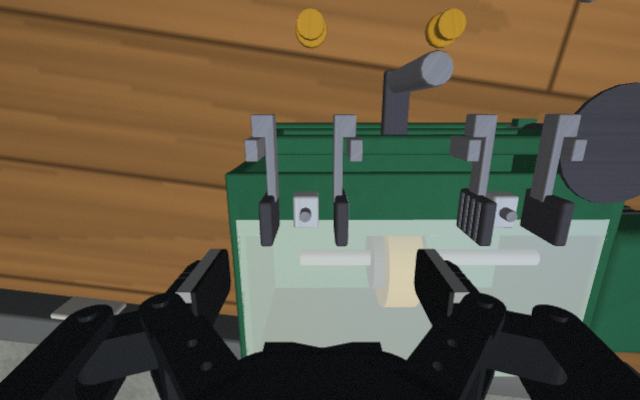

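Run:
```python
from h import *
C=last()
f=atz(C,(305,214),175);n=atz(C,(509,214),175);p=atz(C,(437,68),205)
print(f,n,p,np.linalg.norm(f-n),np.degrees(np.arctan2(*(n-f)[1::-1])))
im=cv2.imread('pics/w7.png')[:,:,::-1]; crop('',230,100,150,160,4,'pics/w7c.png',im)
print(toolshift([f[0],f[1],335]), toolshift([p[0],p[1],335]))
```

```text
[ 685.07987896 -191.61348608  175.        ] [666.08475396 -55.05972364 175.        ] [ 588.1745673  -135.06522025  205.        ] 137.86857803254253 97.91923365220877
[-11.35262716  70.75510413   2.18421222] [58.21884539 71.15096914 90.20693255]
```

View pics/w7c.png

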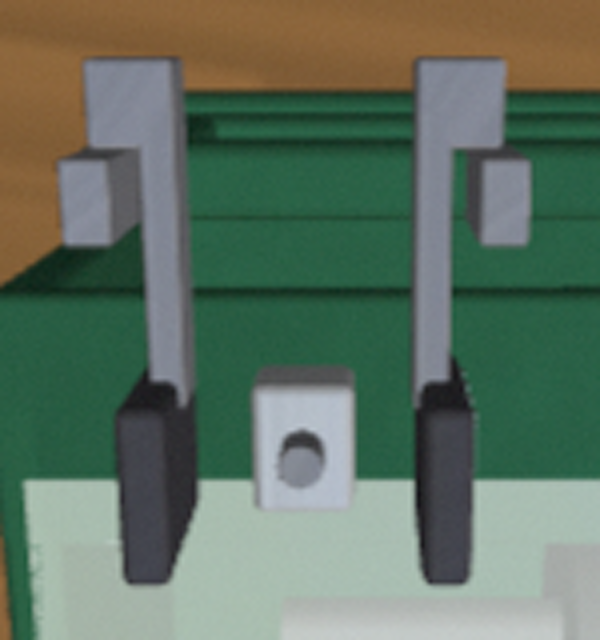

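Run:
```python
from h import *
C=last()
f=lambda x,y:(230+x/4-.4,100+y/4-.4)
print(atz(C,f(300,466),175))
l=atz(C,f(142,495),191);r=atz(C,f(445,495),191);print(l,r,(l+r)/2,np.linalg.norm(l-r))
```

```text
[ 686.60365459 -191.69493736  175.        ]
[ 689.09411809 -215.47493149  191.        ] [ 682.57300794 -168.53273858  191.        ] [ 685.83356302 -192.00383503  191.        ] 47.39297788193225
```

```bash
python3 -m creep '[-1,-11,15,1,0,-1,-11,30,1,0,-1,-11,50,1,0,-1,-11,70,1,0,-1,-11,70,1,0,-1,-11,70,1,0]'
python3 - <<'E'
from h import *
shot('pics/w8.png')
E
```

```text
time_s: 6.95
ee_pos: [686.7, -192.1, 336.6]
tcp_rot: [-0.463, -0.534, 0.534, 0.464]
wrist_force: [0.5, -0.3, 0.7]
finger_gap: 0.999
pos [ 686.7 -192.1  336.6] yaw 98.1 F [ 0.5 -0.3  0.7] gap 0.999 v 0.038 t 6.95
```

View pics/w8.png

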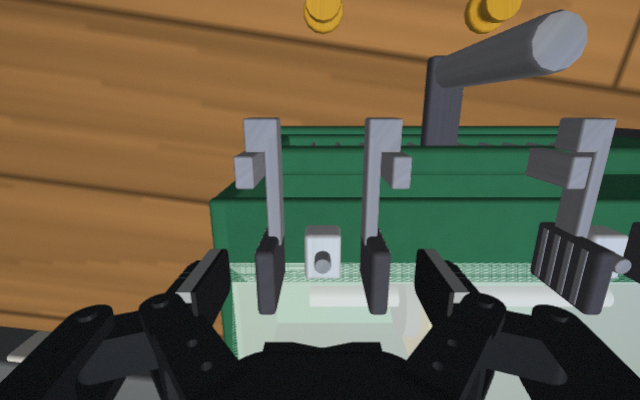

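```bash
python3 -m creep '[-0.3,0,0,0,0,0,0,0,0,0,1,0,0,0,0,1,0,0,0,0,1,0,0,0,0,1,0,0,0,0,1,0,0,0,0,1,0,0,0,0]' 40
python3 - <<'E'
from h import *
shot('pics/w9.png')
E
```

```text
time_s: 7.8
ee_pos: [687.5, -191.9, 339.3]
tcp_rot: [0.464, 0.535, -0.533, -0.463]
wrist_force: [-1.6, 2.5, 6.3]
finger_gap: 0.433
pos [ 687.5 -191.9  339.3] yaw 98.0 F [-1.6  2.5  6.3] gap 0.433 v 0.001 t 7.8
```

View pics/w9.png

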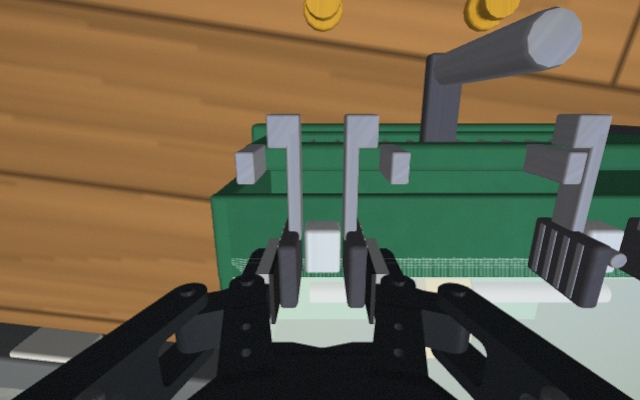

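Pads together, pin sunk, barbs clear of the lugs (gap 0.433 ≈ 37 mm). Opening, rising, moving to the near catch.

```bash
python3 -m creep '[-1,0,0,0,0,-1,0,0,0,0,-1,0,-30,0,0,-1,0,-65,0,0,-1,45,-65,0,0,-1,90,-65,0,0,-1,137,-65,0,0,-1,137,-65,0,0]'; python3 -m creep '[-1,0,0,0,0,-1,0,0,0,0]'
python3 - <<'E'
from h import *
shot('pics/w10.png')
E
```

```text
time_s: 8.65
ee_pos: [667.0, -51.9, 402.3]
tcp_rot: [0.462, 0.535, -0.534, -0.464]
wrist_force: [-0.3, -1.3, 0.2]
finger_gap: 0.999
time_s: 8.85
ee_pos: [668.3, -57.8, 402.1]
tcp_rot: [-0.464, -0.533, 0.534, 0.464]
wrist_force: [-0.8, -0.4, -0.9]
finger_gap: 1.001
pos [668.3 -57.8 402.1] yaw 98.0 F [-0.8 -0.4 -0.9] gap 1.001 v 0.019 t 8.85
```

View pics/w10.png

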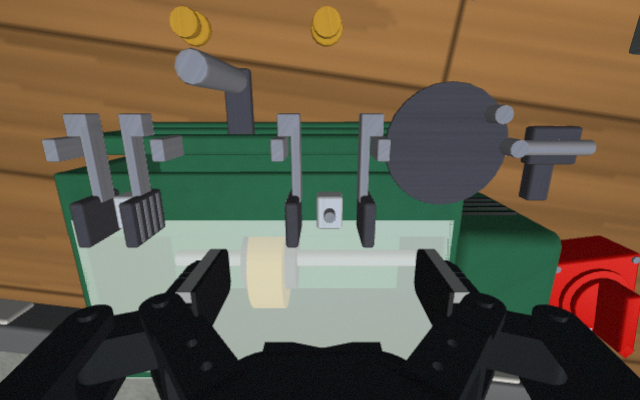

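Run:
```python
from h import *
C=last();T=cam('top');S=cam('scene')
g=lambda x,y:(255+x/4.8-.4,65+y/4.8-.4); sg=lambda x,y:(175+x/4.5-.4,140+y/4.5-.4)
d=tri([(T,g(282,440)),(C,(447,143)),(S,sg(520,316))]);print('disc',d)
print(tri([(T,g(282,440)),(C,(447,143))]), tri([(C,(447,143)),(S,sg(520,316))]))
print('edge', atz(C,(446,204),d[2]), atz(C,(386,143),d[2]))
print('knob',tri([(C,(503,114)),(T,g(235,474))]),'arm',tri([(C,(513,148)),(T,g(208,441))]),tri([(C,(594,147)),(T,g(122,453))]))
p=atz(C,(329.5,216),175);a=atz(C,(293,223),191);b=atz(C,(367,223),191)
print(p,(a+b)/2,np.linalg.norm(a-b)); print(toolshift([p[0],p[1],336]))
```

```text
disc [611.05159111  20.32735646 153.41747344]
[609.94657273  18.67889678 160.40724443] [610.47013778  21.08572528 152.95365986]
edge [653.02154172  31.49097932 153.41747344] [615.71448754 -20.53369226 153.41747344]
knob [587.35323542  44.63267674 170.65841307] arm [607.36384306  60.1888932  166.06609817] [599.36160079 108.35255618 170.60058671]
[666.52370685 -53.05475344 175.        ] [665.44322081 -53.27685718 191.        ] 45.563581709980724
[ 5.50346221 66.003329    1.13037193]
```

```bash
python3 -m creep '[-1,5,15,1,0,-1,5,35,1,0,-1,5,55,1,0,-1,5,66,1,0,-1,5,66,1,0,-1,5,66,1,0]'
python3 - <<'E'
from h import *
shot('pics/w11.png')
E
```

```text
time_s: 9.5
ee_pos: [666.8, -53.1, 336.3]
tcp_rot: [0.464, 0.533, -0.533, -0.464]
wrist_force: [0.7, 0.9, 0.5]
finger_gap: 1.002
pos [666.8 -53.1 336.3] yaw 97.9 F [0.7 0.9 0.5] gap 1.002 v 0.016 t 9.5
```

View pics/w11.png

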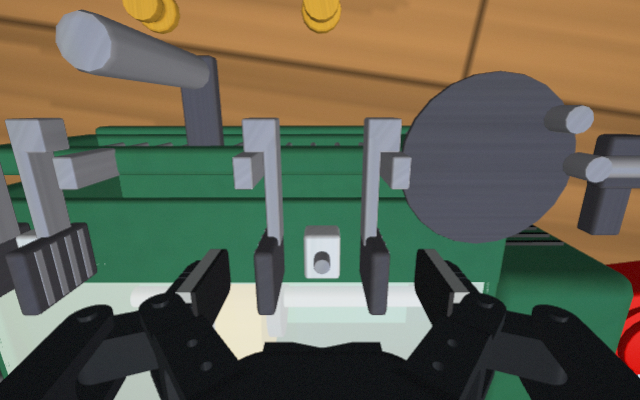

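Centred on the near catch: pads at (270,275) and (375,275), pin at (322,262). Squeeze.

```bash
python3 -m creep '[-0.3,0,0,0,0,0,0,0,0,0,1,0,0,0,0,1,0,0,0,0,1,0,0,0,0,1,0,0,0,0,1,0,0,0,0,1,0,0,0,0]' 40
python3 - <<'E'
from h import *
shot('pics/w12.png')
E
```

```text
time_s: 10.35
ee_pos: [667.0, -52.9, 338.4]
tcp_rot: [0.465, 0.534, -0.533, -0.462]
wrist_force: [-0.3, -3.1, 5.5]
finger_gap: 0.429
pos [667.  -52.9 338.4] yaw 98.0 F [-0.3 -3.1  5.5] gap 0.429 v 0.001 t 10.35
```

View pics/w12.png

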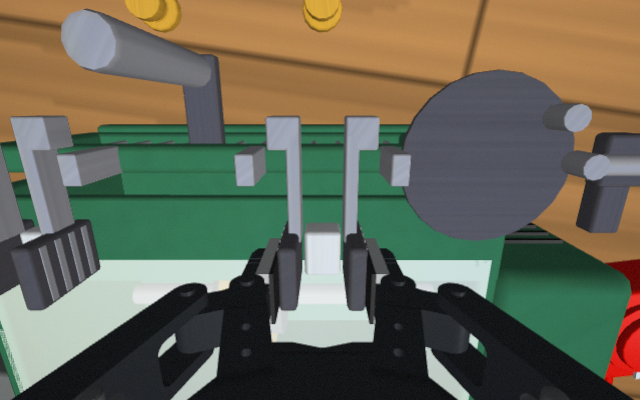

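```bash
python3 -m creep '[-1,0,0,0,0,-1,0,0,0,0,-1,0,-30,0,0,-1,0,-65,0,0,-1,0,-95,0,0,-1,0,-95,0,0]'
python3 - <<'E'
from h import *
print(toolshift([588.2,-135.1,433])); s=arm.state(); print(s['ee_pos'],s['q'])
E
```

```text
time_s: 11.0
ee_pos: [667.6, -52.1, 436.6]
tcp_rot: [0.467, 0.536, -0.532, -0.461]
wrist_force: [0.4, -0.1, 0.7]
finger_gap: 0.998
[-71.12320279   2.88234153  90.1912182 ]
[667.55210551 -52.08304996 436.56413598] [-1.41053172e-01  4.17582911e-01  1.24961689e+00  4.20107371e-04
  1.46478582e+00 -1.85190496e+00]
```

```bash
python3 -m creep '[-1,-20,2,25,8,-1,-40,2,50,16,-1,-60,2,75,24,-1,-71,2,90,32,-1,-71,2,90,40,-1,-71,2,90,48,-1,-71,2,90,56,-1,-71,2,90,64]'; python3 -m creep '[-0.3,0,0,0,8,-0.3,0,0,0,16,-0.3,0,0,0,24,-0.3,0,0,0,26,-0.3,0,0,0,26,-0.3,0,0,0,26]'
python3 - <<'E'
from h import *
shot('pics/w13.png')
E
```

```text
time_s: 11.8
ee_pos: [586.8, -134.9, 428.0]
tcp_rot: [-0.676, -0.204, 0.205, 0.677]
wrist_force: [-0.1, -0.0, -0.5]
finger_gap: 1.003
time_s: 12.4
ee_pos: [587.0, -134.9, 428.4]
tcp_rot: [-0.705, -0.049, 0.05, 0.706]
wrist_force: [0.3, 0.4, -1.2]
finger_gap: 0.651
pos [ 587.  -134.9  428.4] yaw 8.1 F [ 0.3  0.4 -1.2] gap 0.651 v 0.007 t 12.4
```

View pics/w13.png

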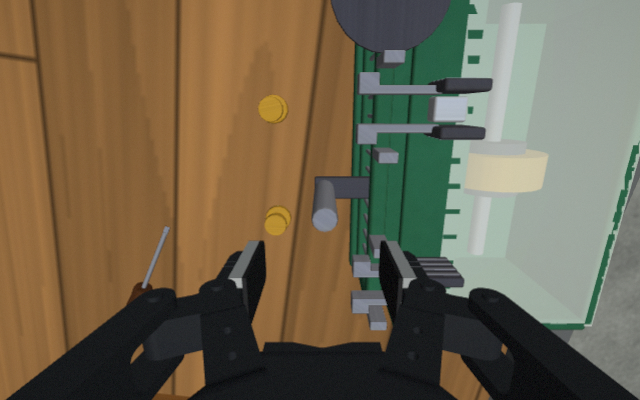

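Run:
```python
from h import *
C=last(); p=atz(C,(325,219),205); print(p,toolshift([p[0],p[1],340]))
```

```text
[ 588.37665214 -134.0023678   205.        ] [ 1.52152893 88.54759688  0.65693395]
```

```bash
python3 -m creep '[-0.3,1,40,0,0,-0.3,1,70,0,0,-0.3,1,88,0,0,-0.3,1,88,0,0,0.4,1,88,0,0,1,1,88,0,0,1,1,88,0,0,1,1,88,0,0]' 60; python3 -m creep '[1,0,0,0,0,1,0,0,0,0]'
python3 - <<'E'
from h import *
shot('pics/w14.png')
E
```

```text
time_s: 13.25
ee_pos: [588.1, -135.2, 343.0]
tcp_rot: [0.706, 0.05, -0.049, -0.705]
wrist_force: [-3.3, -1.4, 5.2]
finger_gap: 0.191
time_s: 13.45
ee_pos: [588.1, -135.2, 343.0]
tcp_rot: [0.706, 0.05, -0.049, -0.705]
wrist_force: [-3.3, 0.0, 5.4]
finger_gap: 0.194
pos [ 588.1 -135.2  343. ] yaw 8.0 F [-3.3  0.   5.4] gap 0.194 v 0.002 t 13.45
```

View pics/w14.png

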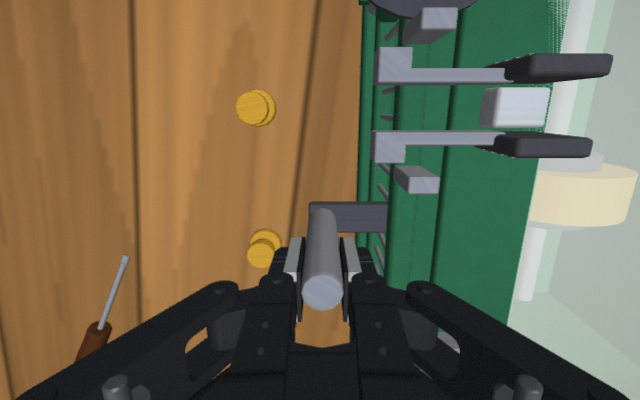

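Run:
```python
import numpy as np
for d in range(4,33,4):
    t=np.radians(d); c,s=np.cos(t),np.sin(t); x,y=-45,-150
    print(d,round(c*x+s*y-x,1),round(-s*x+c*y-y,1))
```

```text
4 -10.4 3.5
8 -20.4 7.7
12 -30.2 12.6
16 -39.6 18.2
20 -48.6 24.4
24 -57.1 31.3
28 -65.2 38.7
32 -72.7 46.6
```

```bash
python3 -m creep '[1,-10,0,3.5,4, 1,-20,0,8,8, 1,-30,0,12.5,12, 1,-39.5,0,18,16, 1,-48.5,0,24.5,20, 1,-57,0,31,24, 1,-65,0,38.5,28, 1,-72.5,0,46.5,32]' 70
python3 - <<'E'
from h import *
shot('pics/w15.png')
E
```

```text
time_s: 14.3
ee_pos: [512.0, -101.3, 343.0]
tcp_rot: [0.693, -0.145, 0.151, -0.69]
wrist_force: [2.0, -8.6, 2.5]
finger_gap: 0.187
pos [ 512.  -101.3  343. ] yaw -24.1 F [ 2.  -8.6  2.5] gap 0.187 v 0.772 t 14.3
```

View pics/w15.png

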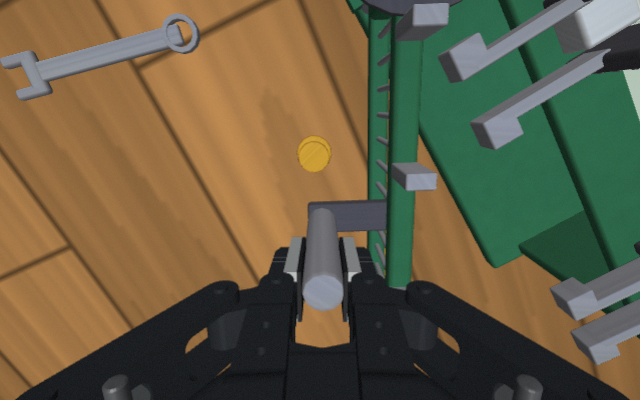

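The gate moves with the gripper, and the post is held at (322,290). Continue through the detent.

```bash
python3 -m creep '[1,-10,0,3.5,4, 1,-20,0,8,8, 1,-30,0,12.5,12, 1,-39.5,0,18,16, 1,-48.5,0,24.5,20, 1,-57,0,31,24, 1,-65,0,38.5,28, 1,-65,0,38.5,28]' 70
python3 - <<'E'
from h import *
shot('pics/w16.png')
s=arm.state(); print(s['q'])
r=s['ee_pos'][:2]-np.array([612.2,19.7]); print('theta',(np.degrees(np.arctan2(-150,-45))+7.9-np.degrees(np.arctan2(r[1],r[0])))%360,np.linalg.norm(r))
E
```

```text
time_s: 15.15
ee_pos: [465.7, -37.3, 342.9]
tcp_rot: [0.636, -0.309, 0.311, -0.635]
wrist_force: [-4.9, -3.8, 7.9]
finger_gap: 0.191
pos [465.7 -37.3 342.9] yaw -52.0 F [-4.9 -3.8  7.9] gap 0.191 v 0.059 t 15.15
[-0.17015341  0.21842502  1.81174563 -0.0026663   1.10925251  0.73678965]
theta 59.78344902014564 157.1976504325529
```

View pics/w16.png

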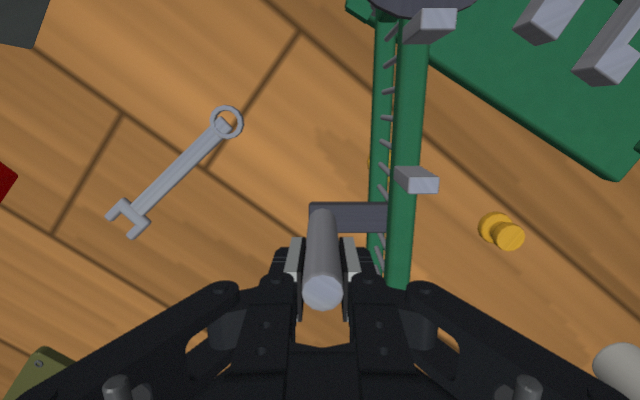

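```bash
python3 -m creep '[1,-10,0,3.5,4, 1,-20,0,8,8, 1,-30,0,12.5,12, 1,-39.5,0,18,16, 1,-48.5,0,24.5,20, 1,-57,0,31,24, 1,-65,0,38.5,28, 1,-69,0,42.5,30]' 70;python3 -m creep '[1,0,0,0,0,1,0,0,0,0,1,0,0,0,0]'
python3 - <<'E'
from h import *
shot('pics/w17.png')
s=arm.state(); print(s['q'])
r=s['ee_pos'][:2]-np.array([612.2,19.7]); print('theta',(np.degrees(np.arctan2(-150,-45))+7.9-np.degrees(np.arctan2(r[1],r[0])))%360,np.linalg.norm(r))
for n in ('top','scene'): cv2.imwrite(f'pics/{n}9.png',arm.read_camera(n)[:,:,::-1])
E
```

```text
time_s: 16.0
ee_pos: [456.7, 43.3, 342.9]
tcp_rot: [0.534, -0.464, 0.465, -0.533]
wrist_force: [-3.9, -3.0, 11.3]
finger_gap: 0.189
time_s: 16.3
ee_pos: [456.7, 42.9, 342.9]
tcp_rot: [0.534, -0.463, 0.464, -0.534]
wrist_force: [-5.1, -3.1, 11.1]
finger_gap: 0.189
pos [456.7  42.9 342.9] yaw -81.9 F [-5.1 -3.1 11.1] gap 0.189 v 0.004 t 16.3
[ 1.92237869e-03  2.07257770e-01  1.82778351e+00 -1.47013178e-03
  1.10601523e+00  1.43248450e+00]
theta 89.65545340509249 157.23623943800064
```

View pics/w17.png

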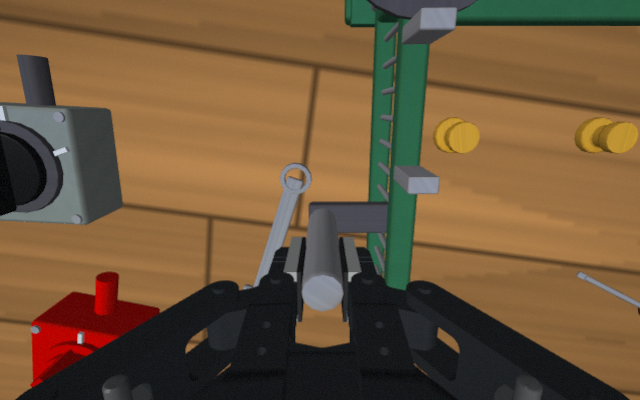

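View pics/top9.png

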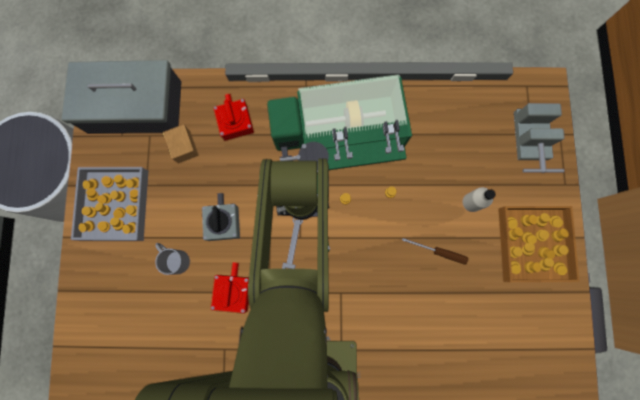

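View pics/scene9.png

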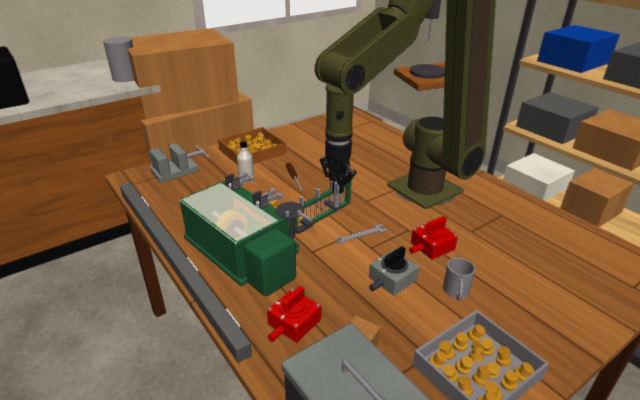

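Gate is square (about 89.7°) with the post gripped. The isolator is at off, and the fittings (345,198), (390,192) and the tools are where they were. Handing in.

```bash
python3 -c "
from workcell import arm
print(arm.hand_in())"
```

```text
the job is handed in; nothing more can be done
None
```

The job is done in the order asked and handed in at about 16.5 s, with the arm still holding the gate open by its post.

- **Isolator:** turned anticlockwise by about 69°. The wrist view shows the bar square to its box and pointing at the off mark.
- **Catches:** far-end catch squeezed first, then the hinge-side one, each to a finger gap of about 37 mm (pads home measure 38 mm). In the views after release, both stayed squeezed with the pin sunk.
- **Gate:** pulled past the detent and held at about 89.7°, worked out from the measured gripper position. Grip force is set to 70 N, and the wrist force was steady at about 12 N.
- **Bystanders:** the last top and scene views show the fittings, tools, bottle, cup and carton where they started.

**Check that disagreed:** my first wrist estimate of the isolator position was about 8 mm off, because the arm was still settling. I measured again before gripping.

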